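Vent a vacuum pot and crack its lid

ROBOT

A 6-joint arm with a two-finger parallel gripper is mounted at the origin on the work surface. World frame = base frame: x ahead of the robot, y to its left, z up, the work surface at z = 0. Lengths are in m, angles in rad, forces in N, time in s.
With the tool pointing down it reaches from about 0.4 to 0.825 m from the base axis. Payload 7 kg.
Tool frame: the origin (TCP) lies between the finger pads; the fingertips stand 8 mm ahead of it and the grasp point (between the pads) lies 11 mm behind it (arm.finger_overhang is the distance from the TCP to the fingertips, in m); z points along the fingers, y is the line along which they close (so a half turn about z gives the same grasp; the last joint's range is limited). The gripper opens to 88 mm and grips with 3 to 60 N. Pads are 19 mm wide; open, the fingers measure 130 mm over their backs; the gripper's body (78 mm by 193 mm) begins 47 mm behind the grasp point.
Start: joints at [-0.865, 0.359, 0.012, 0, -1.224, -0.288], TCP at [0.274, -0.617, 0.235] pointing down, gripper open.
Joint ranges: [-3.07, 3.07], [-1.43, 2.12], [-1.02, 1.25], [-3.03, 1.67], [-3.05, -0], [-3.03, 3.03]. Speed limits (rad/s): [2.39, 2.39, 3.01, 3.14, 3.14, 3.14].

INTERFACE

Orientations are given as [roll, pitch, yaw] about the fixed x, y, z axes, in that order (R = Rz(yaw) Ry(pitch) Rx(roll)).
In Python, from station import arm gives the robot as it stands.
- The arm moves only by the tool move_arm, never from a script. Its argument "rows" is text: rows parted by semicolons, each of 7 numbers parted by spaces: the turn, a rotation vector about the tool's x, y, z in degrees, then the shift along the tool's x, y, z in m, then the finger opening in m, from 0 to 0.0876. A call has 1 to 8 rows; each row shifts and turns the commanded pose from where the row before left it, along the tool's axes as they then stand; what a row does not reach is not made up. A row lasts 1/8 s, in which the tool goes at most 62.5 mm and 10.7 degrees, less where a joint would pass 70% of its speed; a pose out of reach is approached as far as the arm can. A call is refused whole if a number of a shift passes 0.0625 or a number of a turn 10.7, either way. A call with a gripper value outside its range is refused whole. The fingers move at their own pace and stop on an object; "squeeze" is the grip in N (left out, the last holds). Time passes only in rows, so rows that do not move let the fingers close. It gives the time, the measured TCP pose, the force, the opening and the grip force at its end, in the units of the state.
- arm.get_state(): the state, without advancing time (a new reading comes with each control period).
- arm.grab_frame(name): name is "side" or "top" or "wrist"; returns (picture, depth): 384x512x3 uint8, blue, green, red; 384x512 float32, m along the optical axis (not along the pixel's ray), 0 where there is no reading.
- arm.camera_model(name): a dict with "mtx" (3x3 intrinsics, pixels), "camera_from_world" (4x4, takes a point from world to camera coordinates); the wrist camera has in their place "mount" (4x4, takes a point from camera to tool coordinates, whose origin is the TCP and whose axes are the flange's). Camera axes: x right, y down, z forward; pixel columns grow to the right and rows downward; lengths in m; the calibration is good to about 2 mm. A picture is of the moment at which its call begins: read the wrist's pose just before it. camera_model takes no time and is no camera call.
- arm.job_done(): hands the job in; it is judged then, once.
The state is a dict: "t": time; "q": joint angles; "qd": joint speeds; "joint_efforts": joint torques, N m; "eef_pos": TCP position; "ee_rot": TCP orientation; "force": force on the tool from outside, world axes, zero at the start; "moment": the same for the moment, N m; "width": finger opening in m; "gripper_force": force on a finger pad.
Only numpy, scipy, OpenCV 4.12 (cv2) and the standard library are available. Lean on these libraries where they do the work, as an engineer would, in place of code of your own. Each camera call takes 0.05 s, during which the arm holds its last target. There are 200 camera calls.

TASK

The bone in the steel vacuum pot has dried and the pot must be opened gently. First vent it: pull the rubber stopper out of the lid and put it in the cork-lined compartment of the fittings tray. Then take the lid by its knob, pull it free from its clinging seal without letting it jump up, and finish holding it level and still, about 15 mm above its seat and still squarely over the pot, so that air creeps in; keep hold of it, and leave the other things on the bench and in the tray where they are.

Things in the scene. Friction and masses are not known exactly. Their poses are not given: they have to be found in the camera images.
- pot: Stainless vacuum pot fixed to the bench, an upright cylinder 200 mm across with its rim 150 mm above the bench; origin in the middle of its underside, z up. A brass shut-off valve and a round gauge stand out of its wall on its own +x side, to 160 mm from the pot's axis and up to 126 mm high. Its x axis is also that of the lid as it starts.
- pot_seat (a point): Middle of the pot's rim, the seat of the lid, 150 mm above the bench (z up, turned as the pot). The white silicone lip seal inside the rim clings to the lid: pulling straight up by the knob takes a peak of about 12 to 22 N at the hand, weight included; after a rise of 2 to 4 mm the seal lets go suddenly and only the weight is left.
- lid: Loose clear acrylic lid, 0.35 to 0.6 kg: a disc 208 mm across and 12 mm thick lying on the rim, a spigot 5.5 mm deep and 168 mm across below it. Origin in the middle of the disc's underside, at the seat when shut. At its own x = -62 mm stands the vent collar, an aluminium tube 28 mm across and 14 mm high. It falls shut if let go.
- lid_knob (a point): The top of the lid's knob: a plain round upright aluminium knob in the middle of the lid, 34 mm across at the top and 32 mm at the foot, 38 mm high (from the lid's upper face, 12 mm above the lid's origin, to 50 mm above it).
- stopper: Dark rubber stopper, 25 g, upright in the vent collar 62 mm from the lid's middle: a round shank 19 mm across and 12 mm long sits loosely in the collar; above it is a round head 29 to 31 mm across and 22 mm high. Origin in the middle of the shank's lower end, z along the stopper towards the head; as it starts, the origin is 14 mm and the top of the head 48 mm above the lid's origin.
- tray: Grey plastic fittings tray fixed to the bench, 232 x 100 mm (its x, y) and 24 mm high, walls and floor 4 mm, origin in the middle of its underside. Two walls across x part it into three compartments, each about 72 x 92 mm inside and 20 mm deep, their middles at its own x = -76, 0 and 76 mm.
- cork: Cork pad 66 x 86 x 4 mm, fixed on the floor of the one empty compartment (any of the three); origin in the middle of its underside (4 mm above the bench), axes along the tray's.
- oring: Bystander: black rubber ring 50 mm across and 6 mm high, lying in another compartment of the tray; origin in the middle of its underside.
- nipple: Bystander: brass hose nipple 26 mm across and 24 mm high, standing in the third compartment; origin in the middle of its underside.
- jar: Bystander: closed white plastic jar 84 mm across and 115 mm high, standing on the bench; origin in the middle of its underside.
- brush: Bystander: dusting brush 180 mm long, lying flat on the bench to the left of the tray; origin near its middle.
There are look-alikes about, which are no part of the job. Of the things that look like the lid, the middle-sized one is meant.

How it is judged:
On the way, in this order (a step that is already met when the one before it is completed fails the run):
1. the stopper lies let go in the cork-lined compartment, the lid still shut (x of stopper in the frame of cork between -0.036 and 0.036 m and y of stopper in the frame of cork between -0.046 and 0.046 m and z of stopper in the frame of cork below 0.045 m and contact force between the fingers and stopper below 0.05 N and linear speed of stopper below 0.05 m/s and z of lid in the frame of pot_seat below 0.003 m), for 0.2 s.
2. the lid is free of the seal and the pot, held by the fingers (z of lid in the frame of pot_seat above 0.006 m and contact force between lid and pot below 0.1 N and contact force between the fingers and lid above 1 N), for 0.5 s.
At the end, for the whole second after the job is handed in: The lid is held still by the fingers 8 to 25 mm above its seat, level within 0.1 rad (6 degrees), within 15 mm of the pot's middle and touching nothing of the pot; the stopper lies let go in the cork-lined compartment (x of stopper in the frame of cork between -0.036 and 0.036 m and y of stopper in the frame of cork between -0.046 and 0.046 m and z of stopper in the frame of cork below 0.045 m and contact force between the fingers and stopper below 0.05 N and z of lid in the frame of pot_seat between 0.008 and 0.025 m and horizontal distance between lid and pot_seat below 0.015 m and angle between lid's own z axis and vertical below 0.1 rad and contact force between lid and pot below 0.1 N and contact force between the fingers and lid above 1 N and linear speed of lid below 0.02 m/s); the arm keeps its last pose, push and grip.
It fails at once if the lid lifted before the stopper is out of the collar and over the cork-lined compartment (z of lid in the frame of pot_seat above 0.005 m and horizontal distance between stopper and cork above 0.08 m).
It fails at once if the lid jumps up, more than 45 mm above its seat (z of lid in the frame of pot_seat above 0.045 m).
It fails at once if the ring or the nipple is shifted more than 20 mm (distance of any of oring, nipple from where it was at the start of the episode above 0.02 m).
It fails at once if the jar or the brush is shifted more than 30 mm (distance of any of jar, brush from where it was at the start of the episode above 0.03 m).
It also fails if it takes over 48 s, if anything falls off the work surface, if the arm or the gripper's body presses on something with over 40 N, if the wrist force passes 120 N, or if a joint passes its speed limit or range.

## Working session

There is one attempt and no reset: what is moved stays moved. The work goes in short steps, Python scripts to look and compute and a tool call to move; the robot and the scene stay as the last step left them, time stands still between calls to the robot, and variables do not carry over. Pictures are saved under pics/ and viewed, at most 10 in all, crops included, and the job is handed in when it is done.

Besides the shell and the picture viewer there is one more tool, called after "Request:" as name(argument=value, ...) on one line, values as JSON. move_arm: Moves the arm, as the interface text tells. Its arguments: {"type":"object","properties":{"rows":{"type":"string"},"squeeze":{"type":"number"}},"required":["rows"]}

```bash
mkdir -p pics; ls
cat > h.py <<'E'
import numpy as np, cv2
from scipy.spatial.transform import Rotation as Ro
from station import arm
def shot(name,fn):
    s=arm.get_state(); im,d=arm.grab_frame(name); cv2.imwrite(f'pics/{fn}.png',im); np.savez(f'pics/{fn}.npz',d=d,p=s['eef_pos'],r=s['ee_rot']); return im,d
def W(name,fn,u,v,z=None,k=1):
    """pixel -> world by depth (median 2k+1), or on plane z"""
    f=np.load(f'pics/{fn}.npz'); m=arm.camera_model(name); K=m['mtx']
    if name=='wrist':
        T=np.eye(4); T[:3,:3]=Ro.from_euler('xyz',f['r']).as_matrix(); T[:3,3]=f['p']; T=T@m['mount']
    else: T=np.linalg.inv(m['camera_from_world'])
    ray=np.linalg.inv(K)@[u,v,1]
    if z is None:
        p=f['d'][v-k:v+k+1,u-k:u+k+1]; dd=np.median(p[p>0])
    else: dd=(z-T[2,3])/(T[:3,:3]@ray)[2]
    return T[:3,:3]@(ray*dd)+T[:3,3]
E
python3 - <<'E'
from h import *
for n in ('side','top'): shot(n,n+'0')
s=arm.get_state(); print(s)
for n in ('side','top'):
    m=arm.camera_model(n); print(np.linalg.inv(m['camera_from_world']).round(3))
print(arm.camera_model('wrist')['mount'].round(3))
E
```

```text
pics
{'t': 0.1, 'q': array([-8.64866646e-01,  3.59311559e-01,  1.11684981e-02, -2.84898255e-04,
       -1.22409928e+00, -2.88109786e-01]), 'qd': array([-8.04229525e-04, -1.67448082e-03,  2.49635372e-03, -2.01252570e-04,
        5.91524473e-04,  3.84019311e-05]), 'joint_efforts': array([-1.88833433e-04, -5.84163308e+01,  2.93753600e+01,  7.01551706e+00,
        1.01908366e-02, -4.38563711e-05]), 'eef_pos': array([ 0.27370346, -0.61656531,  0.23373087]), 'ee_rot': array([ 3.14013013e+00, -1.54106825e-04, -2.72386965e+00]), 'force': array([ 0.43941211, -0.51345353, -0.48803407]), 'moment': array([-0.01785323,  0.00820967,  0.03831222]), 'gripper_force': 0.0, 'width': 0.0876931192424222}
[[-0.968 -0.19   0.161  0.21 ]
 [-0.249  0.694 -0.675  0.934]
 [ 0.017 -0.694 -0.72   1.135]
 [ 0.     0.     0.     1.   ]]
[[-0.008 -0.981  0.194  0.142]
 [-1.     0.004 -0.02   0.013]
 [ 0.019 -0.195 -0.981  1.738]
 [ 0.     0.     0.     1.   ]]
[[-0.    -0.957 -0.291  0.078]
 [ 1.    -0.    -0.    -0.001]
 [ 0.    -0.291  0.957 -0.15 ]
 [ 0.     0.     0.     1.   ]]
```

View pics/top0.png

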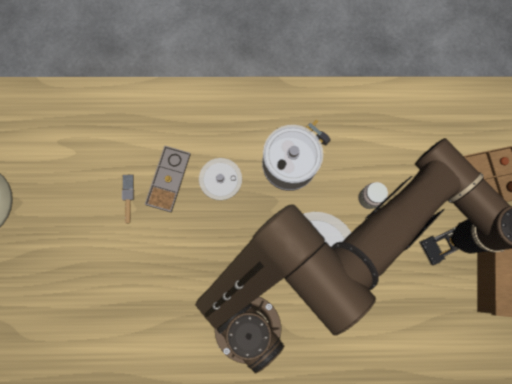

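View pics/side0.png

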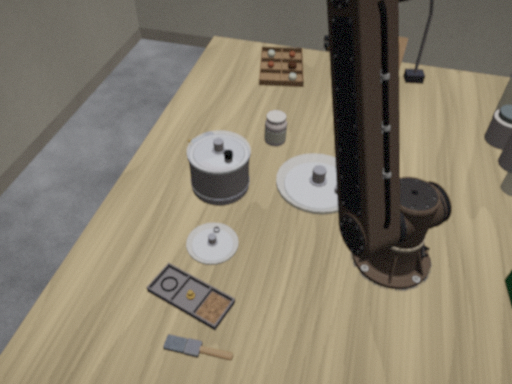

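Top view: three lid-like discs. There is a small lid at (220,179) on the bench, a disc on the pot at (293,155) with a dark stopper at (281,164), and a large plate at (325,230) half under the arm. The one on the pot is the middle-sized one and carries the stopper, so it fits. The tray is at (168,179), with the cork at (161,198), the nipple at (168,179) and the o-ring at (175,160). The jar is at (375,194) and the brush at (128,197). I'll confirm with a crop and measure.

Run:
```python
from h import *
a=cv2.imread('pics/top0.png')[115:225,105:345]; a=cv2.resize(a,None,fx=3.3,fy=3.3,interpolation=cv2.INTER_CUBIC); cv2.imwrite('pics/crop1.png',a); print(a.shape)
for n,u,v in [('knob',293,152),('stop',281,164),('cork',161,198),('nip',168,179),('oringmid',175,160),('jar',375,189),('small',220,178),('bench',200,250)]:
    print(n,W('top','top0',u,v).round(3))
for n,u,v in [('knob',219,142),('stop',229,153),('cork',213,306),('nip',191,295)]: print(n,W('side','side0',u,v).round(3))
```

```text
(363, 792, 3)
knob [ 0.581 -0.155  0.2  ]
stop [ 0.54  -0.114  0.199]
cork [0.461 0.314 0.009]
nip [0.53  0.288 0.022]
oringmid [0.606 0.267 0.006]
jar [ 0.47  -0.448  0.115]
small [0.528 0.096 0.043]
bench [ 0.271  0.169 -0.001]
knob [ 0.586 -0.152  0.201]
stop [ 0.541 -0.111  0.199]
cork [0.466 0.309 0.01 ]
nip [0.533 0.298 0.022]
```

View pics/crop1.png

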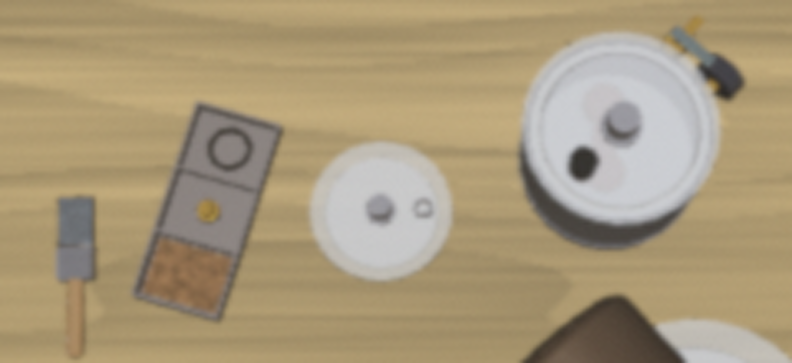

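The crop confirms it: the middle lid on the pot has its knob at (622,120) and the dark stopper at (583,163). The cork is the lower compartment at (185,275). The stopper lies from the knob at an azimuth of about 136°, so I'll grasp it tangentially at yaw -44°.

```bash
cat >> h.py <<'E'
def plan(target,yaw_deg,n,op=0.0876,start=None):
    """print n rows from the pose (tool down) to target, yaw"""
    s=arm.get_state(); p,r=(np.array(s['eef_pos']),np.array(s['ee_rot'])) if start is None else (np.array(start[:3]),np.array([np.pi,0,np.radians(start[3])]))
    R0=Ro.from_euler('xyz',r); R1=Ro.from_euler('xyz',[np.pi,0,np.radians(yaw_deg)])
    rv=(R0.inv()*R1).as_rotvec()/n; dp=(np.array(target)-p)/n
    out=[]
    for i in range(n):
        R=R0*Ro.from_rotvec(rv*i); out.append(' '.join(f'{x:.1f}' for x in np.degrees(rv))+' '+' '.join(f'{x:.4f}' for x in R.inv().apply(dp))+f' {op}')
    print('\n'.join(out))
E
python3 - <<'E'
from h import *
plan([0.54,-0.112,0.30],-44,14)
E
```

```text
0.0 0.0 -8.0 -0.0320 0.0252 -0.0047 0.0876
0.0 0.0 -8.0 -0.0352 0.0205 -0.0047 0.0876
0.0 0.0 -8.0 -0.0377 0.0154 -0.0047 0.0876
0.0 0.0 -8.0 -0.0395 0.0100 -0.0047 0.0876
0.0 0.0 -8.0 -0.0405 0.0044 -0.0047 0.0876
0.0 0.0 -8.0 -0.0407 -0.0013 -0.0047 0.0876
0.0 0.0 -8.0 -0.0402 -0.0069 -0.0047 0.0876
0.0 0.0 -8.0 -0.0388 -0.0124 -0.0047 0.0876
0.0 0.0 -8.0 -0.0367 -0.0177 -0.0047 0.0876
0.0 0.0 -8.0 -0.0339 -0.0227 -0.0047 0.0876
0.0 0.0 -8.0 -0.0304 -0.0272 -0.0047 0.0876
0.0 0.0 -8.0 -0.0263 -0.0311 -0.0047 0.0876
0.0 0.0 -8.0 -0.0217 -0.0345 -0.0047 0.0876
0.0 0.0 -8.0 -0.0167 -0.0372 -0.0047 0.0876
```

Request:
move_arm(rows="0 0 -8 -0.032 0.025 -0.010 0.0876; 0 0 -8 -0.035 0.020 -0.010 0.0876; 0 0 -8 -0.038 0.015 -0.010 0.0876; 0 0 -8 -0.039 0.010 -0.010 0.0876; 0 0 -8 -0.040 0.004 -0.010 0.0876; 0 0 -8 -0.041 -0.001 -0.010 0.0876; 0 0 -8 -0.040 -0.007 -0.006 0.0876")

```text
t: 0.98
eef_pos: [0.4077, -0.3652, 0.3008]
ee_rot: [-3.141, 0.0, -1.742]
force: [0.9, 0.8, -0.5]
width: 0.0873
gripper_force: 0.0
```

Request:
move_arm(rows="0 0 -8 -0.039 -0.012 0 0.0876; 0 0 -8 -0.037 -0.018 0 0.0876; 0 0 -8 -0.034 -0.023 0 0.0876; 0 0 -8 -0.030 -0.027 0 0.0876; 0 0 -8 -0.026 -0.031 0 0.0876; 0 0 -8 -0.022 -0.034 0 0.0876; 0 0 -8 -0.017 -0.037 0 0.0876; 0 0 0 0 0 0 0.0876")

```text
t: 1.98
eef_pos: [0.5406, -0.112, 0.2998]
ee_rot: [3.141, 0.001, -0.765]
force: [-0.1, 0.2, -0.3]
width: 0.0873
gripper_force: 0.0
```

Run:
```python
from h import *
im,d=shot('wrist','w1'); s=arm.get_state(); print(s['t'],s['eef_pos'],s['ee_rot'],s['force'])
```

```text
2.025 [ 0.54005276 -0.11303066  0.29994179] [ 3.14074721e+00  8.81744157e-04 -7.67445865e-01] [0.01619669 0.19058468 0.58482316]
```

View pics/w1.png

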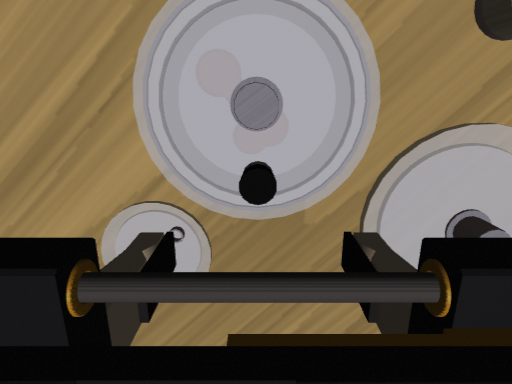

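Wrist view: the lid is centred, with the knob top at (256,104). The stopper head top is at about (258,186), between the fingers.

Run:
```python
from h import *
P=W('wrist','w1',258,186,z=0.198); k=W('wrist','w1',257,105,z=0.200)
print(P,k,W('wrist','w1',258,186),W('wrist','w1',257,105),np.hypot(*(P-k)[:2]),np.degrees(np.arctan2(*(P-k)[1::-1])))
plan([P[0],P[1],0.177],-45,4,0.07)
d=np.load('pics/w1.npz')['d']; print(d[170:206:4,258].round(3),d[186,234:284:4].round(3))
```

```text
[ 0.54723531 -0.1180693   0.198     ] [ 0.59229    -0.16032892  0.2       ] [ 0.54719999 -0.11803504  0.1978252 ] [ 0.59227271 -0.16030777  0.19924806] 0.061772166173853185 136.8335039636653
0.0 0.0 0.3 0.0022 -0.0004 0.0307 0.07
0.0 0.0 0.3 0.0022 -0.0004 0.0307 0.07
0.0 0.0 0.3 0.0022 -0.0004 0.0307 0.07
0.0 0.0 0.3 0.0022 -0.0004 0.0307 0.07
[0.257 0.26  0.26  0.26  0.261 0.264 0.263 0.266 0.266] [0.298 0.299 0.261 0.263 0.26  0.26  0.261 0.261 0.261 0.262 0.262 0.3
 0.299]
```

Request:
move_arm(rows="0 0 0 0.009 -0.0015 0.03 0.06; 0 0 0 0 0 0.04 0.06; 0 0 0 0 0 0.03 0.06; 0 0 0 0 0 0.015 0.06; 0 0 0 0 0 0.008 0.06; 0 0 0 0 0 0 0.06")

```text
t: 2.78
eef_pos: [0.5475, -0.1195, 0.1779]
ee_rot: [-3.142, -0.0, -0.769]
force: [-0.3, 0.3, 0.5]
width: 0.0597
gripper_force: 0.0
```

Request:
move_arm(rows="0 0 0 0 0 0 0.035; 0 0 0 0 0 0 0.02; 0 0 0 0 0 0 0.02; 0 0 0 0 0 0 0.02; 0 0 0 0 0 0 0.02", squeeze=8)

```text
t: 3.4
eef_pos: [0.5476, -0.1192, 0.1779]
ee_rot: [-3.141, -0.0, -0.769]
force: [-0.8, 1.7, 2.7]
width: 0.0305
gripper_force: 8.0
```

Request:
move_arm(rows="0 0 0 0 0 -0.004 0.02; 0 0 0 0 0 -0.006 0.02; 0 0 0 0 0 -0.010 0.02; 0 0 0 0 0 -0.015 0.02; 0 0 0 0 0 -0.015 0.02; 0 0 0 0 0 0 0.02")

```text
t: 4.15
eef_pos: [0.5483, -0.1193, 0.2295]
ee_rot: [-3.139, -0.002, -0.769]
force: [-0.6, 0.6, -0.3]
width: 0.03
gripper_force: 8.0
```

Run:
```python
from h import *
im,d=shot('side','s2')
a=cv2.resize(im[90:330,130:330],None,fx=2.5,fy=2.5); cv2.imwrite('pics/s2c.png',a)
for z,px in [(0.024,[(169,267),(234,297),(214,326),(149,290)])]:
    for u,v in px: print(W('side','side0',u,v,z=z).round(3))
for u,v in [(197,104),(283,128),(220,320),(135,297)]:
    print(W('top','top0',105+u/3.3,115+v/3.3,z=.024).round(3))
print(W('top','top0',105+185/3.3,115+275/3.3,z=.008))
plan([0.463,0.312,0.20],-18,12,0.02)
```

```text
[0.626 0.227 0.024]
[0.416 0.274 0.024]
[0.442 0.372 0.024]
[0.651 0.314 0.024]
[0.654 0.304 0.024]
[0.625 0.206 0.024]
[0.407 0.272 0.024]
[0.433 0.365 0.024]
[0.46040966 0.31412511 0.008     ]
-0.0 -0.0 -2.2 -0.0301 -0.0209 0.0024 0.02
-0.0 -0.0 -2.2 -0.0293 -0.0220 0.0024 0.02
-0.0 -0.0 -2.2 -0.0284 -0.0231 0.0024 0.02
-0.0 -0.0 -2.2 -0.0275 -0.0242 0.0024 0.02
-0.0 -0.0 -2.2 -0.0266 -0.0252 0.0024 0.02
-0.0 -0.0 -2.2 -0.0256 -0.0262 0.0024 0.02
-0.0 -0.0 -2.2 -0.0246 -0.0272 0.0024 0.02
-0.0 -0.0 -2.2 -0.0235 -0.0281 0.0024 0.02
-0.0 -0.0 -2.2 -0.0224 -0.0289 0.0024 0.02
-0.0 -0.0 -2.2 -0.0213 -0.0298 0.0024 0.02
-0.0 -0.0 -2.2 -0.0202 -0.0306 0.0024 0.02
-0.0 -0.0 -2.2 -0.0190 -0.0313 0.0024 0.02
```

View pics/s2c.png

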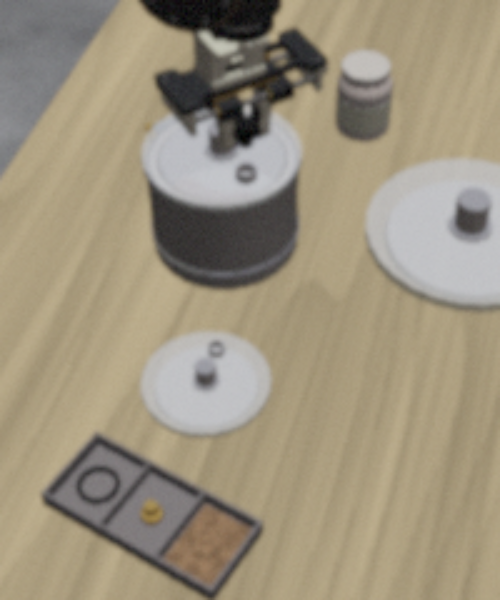

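The stopper is out: the collar at (246,173) is empty and the lid is still shut. Now to the cork.

Request:
move_arm(rows="0 0 -2.3 -0.030 -0.021 0 0.02; 0 0 -2.3 -0.029 -0.022 0 0.02; 0 0 -2.3 -0.028 -0.023 0 0.02; 0 0 -2.3 -0.027 -0.024 0 0.02; 0 0 -2.3 -0.027 -0.025 0 0.02; 0 0 -2.3 -0.026 -0.026 0 0.02; 0 0 -2.3 -0.025 -0.027 0 0.02; 0 0 -2.3 -0.024 -0.028 0 0.02")

```text
t: 5.2
eef_pos: [0.4869, 0.1681, 0.2271]
ee_rot: [3.141, 0.001, -0.447]
force: [0.3, 0.5, -0.4]
width: 0.03
gripper_force: 8.0
```

Request:
move_arm(rows="0 0 -2.3 -0.022 -0.029 0 0.02; 0 0 -2.3 -0.021 -0.030 0 0.02; 0 0 -2.3 -0.020 -0.031 0.01 0.02; 0 0 -2.3 -0.019 -0.031 0.03 0.02; 0 0 0 0 0 0.04 0.02; 0 0 0 0 0 0.03 0.02; 0 0 0 0 0 0 0.02")

```text
t: 6.08
eef_pos: [0.456, 0.3088, 0.115]
ee_rot: [3.136, 0.002, -0.287]
force: [-0.5, -0.0, 0.2]
width: 0.0299
gripper_force: 8.0
```

Run:
```python
from h import *
im,d=shot('wrist','w3'); s=arm.get_state(); print(s['t'],s['eef_pos'],s['ee_rot'],s['width'])
```

```text
6.125 [0.45704161 0.30969242 0.11687952] [ 3.13898660e+00  7.20429552e-04 -2.87103919e-01] 0.03015928194734752
```

View pics/w3.png

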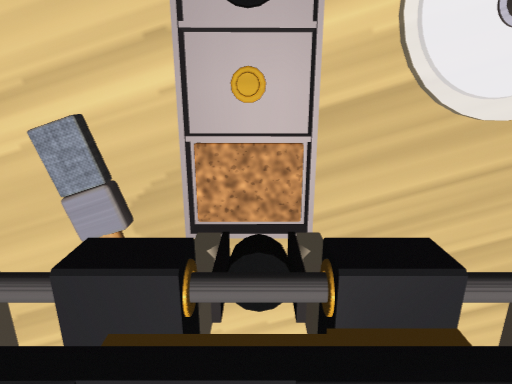

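The view is good: the cork pad spans (194–303, 142–222), with its centre at about (249,182). The stopper is held at (260,273).

Run:
```python
from h import *
c=[W('wrist','w3',u,v,z=0.008) for u,v in [(194,143),(302,143),(303,222),(196,221)]]
print(np.round(c,3)); m=np.mean(c,0); print(m)
plan([m[0],m[1],0.028],-16.5,4,0.02)
```

```text
[[0.51  0.343 0.008]
 [0.486 0.263 0.008]
 [0.422 0.279 0.008]
 [0.448 0.364 0.008]]
[0.46663154 0.31223439 0.008     ]
0.0 0.0 0.0 0.0021 -0.0013 0.0222 0.02
0.0 0.0 0.0 0.0021 -0.0013 0.0222 0.02
0.0 0.0 0.0 0.0021 -0.0013 0.0222 0.02
0.0 0.0 0.0 0.0021 -0.0013 0.0222 0.02
```

Request:
move_arm(rows="0 0 0 0.008 -0.005 0.02 0.02; 0 0 0 0 0 0.03 0.02; 0 0 0 0 0 0.025 0.02; 0 0 0 0 0 0.010 0.02; 0 0 0 0 0 0.004 0.02; 0 0 0 0 0 0 0.02; 0 0 0 0 0 0 0.02")

```text
t: 7.0
eef_pos: [0.4669, 0.3133, 0.0296]
ee_rot: [-3.14, -0.001, -0.287]
force: [0.2, -0.4, -0.5]
width: 0.0302
gripper_force: 8.0
```

Request:
move_arm(rows="0 0 0 0 0 0.004 0.02; 0 0 0 0 0 0.002 0.02; 0 0 0 0 0 0 0.035; 0 0 0 0 0 0 0.042; 0 0 0 0 0 0 0.044; 0 0 0 0 0 0 0.044")

```text
t: 7.75
eef_pos: [0.4665, 0.3128, 0.0226]
ee_rot: [-3.141, -0.0, -0.287]
force: [-0.1, 0.1, 0.6]
width: 0.044
gripper_force: 0.0
```

Request:
move_arm(rows="0 0 0 0 0 -0.004 0.044; 0 0 0 0 0 -0.008 0.044; 0 0 0 0 0 -0.020 0.044; 0 0 0 0 0 -0.040 0.044; 0 0 0 0 0 -0.050 0.06; 0 0 0 0 0 -0.055 0.08; 0 0 0 0 0 -0.055 0.0876; 0 0 0 0 0 0 0.0876")

```text
t: 8.75
eef_pos: [0.4683, 0.3143, 0.2605]
ee_rot: [-3.133, -0.005, -0.287]
force: [-0.6, 0.5, -0.6]
width: 0.0785
gripper_force: 0.0
```

Run:
```python
from h import *
im,d=shot('wrist','w4'); s=arm.get_state(); print(s['t'],s['eef_pos'],s['ee_rot'],s['width'])
plan([0.592,-0.160,0.27],-44,13)
```

```text
8.8 [0.46705524 0.31347026 0.25752638] [-3.13648525e+00 -1.93375460e-03 -2.87321129e-01] 0.08234287484308825
-0.0 -0.0 2.1 0.0195 0.0322 -0.0011 0.0876
-0.0 -0.0 2.1 0.0207 0.0315 -0.0011 0.0876
-0.0 -0.0 2.1 0.0219 0.0307 -0.0011 0.0876
-0.0 -0.0 2.1 0.0230 0.0298 -0.0011 0.0876
-0.0 -0.0 2.1 0.0241 0.0290 -0.0010 0.0876
-0.0 -0.0 2.1 0.0251 0.0281 -0.0010 0.0876
-0.0 -0.0 2.1 0.0261 0.0271 -0.0010 0.0876
-0.0 -0.0 2.1 0.0271 0.0261 -0.0010 0.0876
-0.0 -0.0 2.1 0.0281 0.0251 -0.0010 0.0876
-0.0 -0.0 2.1 0.0290 0.0241 -0.0010 0.0876
-0.0 -0.0 2.1 0.0299 0.0230 -0.0010 0.0876
-0.0 -0.0 2.1 0.0307 0.0218 -0.0010 0.0876
-0.0 -0.0 2.1 0.0315 0.0207 -0.0010 0.0876
```

View pics/w4.png

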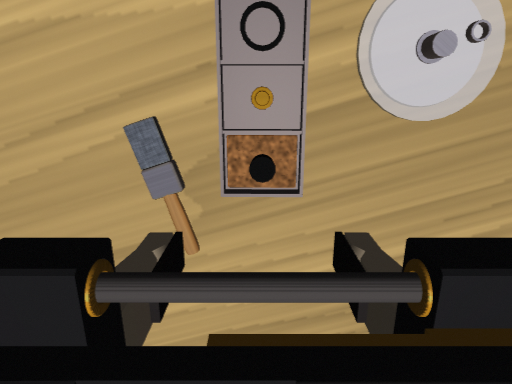

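The stopper stands upright and let go on the cork at (262,168), with the ring and nipple undisturbed. Next the lid knob at (0.592, -0.160).

Request:
move_arm(rows="0 0 2.1 0.020 0.032 -0.001 0.0876; 0 0 2.1 0.021 0.031 -0.001 0.0876; 0 0 2.1 0.022 0.031 -0.001 0.0876; 0 0 2.1 0.023 0.030 -0.001 0.0876; 0 0 2.1 0.024 0.029 -0.001 0.0876; 0 0 2.1 0.025 0.028 -0.001 0.0876; 0 0 2.1 0.026 0.027 -0.001 0.0876")

```text
t: 9.68
eef_pos: [0.5341, 0.0567, 0.2605]
ee_rot: [3.14, 0.001, -0.545]
force: [0.3, -0.0, -0.7]
width: 0.0876
gripper_force: 0.0
```

Request:
move_arm(rows="0 0 2.1 0.027 0.026 -0.001 0.0876; 0 0 2.1 0.028 0.025 -0.001 0.0876; 0 0 2.1 0.029 0.024 -0.001 0.0876; 0 0 2.1 0.030 0.023 -0.001 0.0876; 0 0 2.1 0.031 0.022 -0.001 0.0876; 0 0 2.1 0.031 0.021 -0.001 0.0876; 0 0 0 0 0 0 0.07; 0 0 0 0 0 0 0.07")

```text
t: 10.68
eef_pos: [0.5921, -0.1601, 0.2665]
ee_rot: [3.141, 0.002, -0.764]
force: [0.4, -0.3, -0.3]
width: 0.073
gripper_force: 0.0
```

Run:
```python
from h import *
im,d=shot('wrist','w5'); s=arm.get_state(); print(s['t'],s['eef_pos'],s['ee_rot'],s['width'])
a=im[90:250,150:370]; cv2.imwrite('pics/w5c.png',cv2.resize(a,None,fx=3,fy=3))
plan([0.592,-0.160,0.175],-44,1)
```

```text
10.725 [ 0.59219046 -0.15972393  0.26684602] [ 3.14087966e+00  1.11812471e-03 -7.63384833e-01] 0.07167342022191604
0.0 0.1 0.3 0.0002 0.0003 0.0918 0.0876
```

View pics/w5c.png

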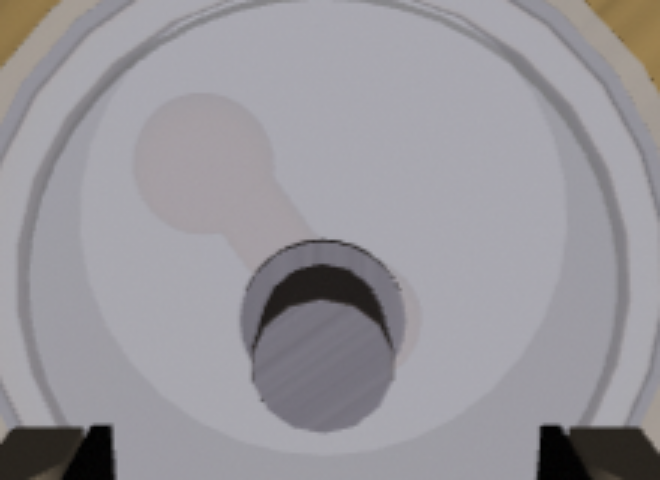

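The knob top is at crop (323,365), which is about pixel (258,212), centred between the fingers (crop x 112 and 540). Descend and grip.

Run:
```python
from h import *
P=W('wrist','w5',257.7,211.7,z=0.2); print(P); plan([P[0],P[1],0.175],-44,1)
```

```text
[ 0.59254718 -0.16021459  0.2       ]
0.0 0.1 0.3 0.0007 0.0000 0.0918 0.0876
```

Request:
move_arm(rows="0 0 0 0 0 0.03 0.06; 0 0 0 0 0 0.03 0.06; 0 0 0 0 0 0.02 0.06; 0 0 0 0 0 0.008 0.06; 0 0 0 0 0 0.003 0.06; 0 0 0 0 0 0 0.06; 0 0 0 0 0 0 0.06")

```text
t: 11.6
eef_pos: [0.5931, -0.1602, 0.1774]
ee_rot: [-3.141, -0.001, -0.764]
force: [-0.8, 0.2, 0.8]
width: 0.06
gripper_force: 0.0
```

Request:
move_arm(rows="0 0 0 0 0 0 0.04; 0 0 0 0 0 0 0.03; 0 0 0 0 0 0 0.025; 0 0 0 0 0 0 0.025; 0 0 0 0 0 0 0.025; 0 0 0 0 0 0 0.025", squeeze=50)

```text
t: 12.35
eef_pos: [0.593, -0.16, 0.1767]
ee_rot: [-3.141, -0.0, -0.764]
force: [0.8, 2.5, 0.3]
width: 0.0323
gripper_force: 50.0
```

Request:
move_arm(rows="0 0 0 0 0 -0.0005 0.025; 0 0 0 0 0 -0.0005 0.025; 0 0 0 0 0 -0.0005 0.025; 0 0 0 0 0 -0.0005 0.025")

```text
t: 12.85
eef_pos: [0.5923, -0.1601, 0.177]
ee_rot: [3.141, 0.002, -0.764]
force: [5.1, -1.1, -13.7]
width: 0.0323
gripper_force: 50.0
```

Request:
move_arm(rows="0 0 0 0 0 -0.0005 0.025; 0 0 0 0 0 -0.0005 0.025; 0 0 0 0 0 -0.0005 0.025; 0 0 0 0 0 -0.0005 0.025")

```text
t: 13.35
eef_pos: [0.5917, -0.1601, 0.1796]
ee_rot: [3.14, 0.002, -0.764]
force: [2.6, -0.9, -7.6]
width: 0.0325
gripper_force: 50.0
```

Request:
move_arm(rows="0 0 0 0 0 -0.0005 0.025; 0 0 0 0 0 -0.0005 0.025; 0 0 0 0 0 -0.0005 0.025; 0 0 0 0 0 -0.0005 0.025")

```text
t: 13.85
eef_pos: [0.5927, -0.1603, 0.183]
ee_rot: [-3.141, -0.0, -0.764]
force: [-0.3, 0.1, -5.1]
width: 0.0323
gripper_force: 50.0
```

The seal has let go and only the weight (about 5 N) is left. Rising gently to about 15 mm.

Request:
move_arm(rows="0 0 0 0 0 -0.001 0.025; 0 0 0 0 0 -0.0015 0.025; 0 0 0 0 0 -0.002 0.025; 0 0 0 0 0 -0.002 0.025; 0 0 0 0 0 -0.0015 0.025; 0 0 0 0 0 -0.001 0.025; 0 0 0 0 0 0 0.025; 0 0 0 0 0 0 0.025")

```text
t: 14.85
eef_pos: [0.5926, -0.1602, 0.1915]
ee_rot: [3.142, 0.0, -0.764]
force: [-0.6, -0.6, -5.6]
width: 0.0323
gripper_force: 50.0
```

Request:
move_arm(rows="0 0 0 0 0 0 0.025; 0 0 0 0 0 0 0.025; 0 0 0 0 0 0 0.025; 0 0 0 0 0 0 0.025; 0 0 0 0 0 0 0.025; 0 0 0 0 0 0 0.025")

```text
t: 15.6
eef_pos: [0.5927, -0.1602, 0.1916]
ee_rot: [3.142, 0.0, -0.764]
force: [0.3, 1.1, -4.7]
width: 0.0324
gripper_force: 50.0
```

Run:
```python
from h import *
im,d=shot('wrist','w6'); shot('side','s6'); s=arm.get_state(); print(s['t'],s['eef_pos'],s['ee_rot'],s['width'],s['force'],s['moment'])
# lid collar/disc heights and tilt from wrist depth on the disc, before/after relative to the tool
for u,v in [(170,130),(256,100),(340,130),(256,60),(150,200),(365,200)]: print(u,v,W('wrist','w6',u,v,k=3).round(4),'before',W('wrist','w5',u,v,k=3).round(4))
a=cv2.resize(cv2.imread('pics/s6.png')[90:330,130:330],None,fx=2.5,fy=2.5); cv2.imwrite('pics/s6c.png',a)
```

```text
15.7 [ 0.59271183 -0.16022058  0.19155044] [-3.14157338e+00  9.00564892e-07 -7.63800361e-01] 0.032049965788445565 [ 1.03794904  0.27735212 -5.38192123] [-0.03867112  0.10538387 -0.00596565]
170 130 [ 0.6673 -0.1719  0.1765] before [ 0.676  -0.1479  0.1614]
256 100 [ 0.6483 -0.2122  0.1762] before [ 0.6466 -0.2103  0.1617]
340 130 [ 0.6095 -0.2321  0.1762] before [ 0.5868 -0.241   0.1616]
256 60 [ 0.6612 -0.2246  0.1761] before [ 0.6665 -0.2294  0.1614]
150 200 [ 0.6504 -0.1373  0.1765] before [ 0.6498 -0.0945  0.1614]
365 200 [ 0.5726 -0.2184  0.1761] before [ 0.5296 -0.2198  0.1612]
```

View pics/s6c.png

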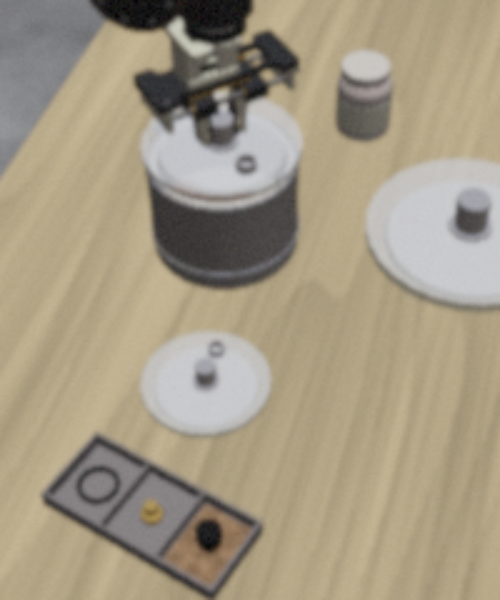

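The lid's upper face has risen from 0.1615 to 0.1763, about 15 mm above the seat. It is level to well under 1° and still over the pot, and the stopper stands on the cork at (209,535). Handing in.

```bash
python3 -c "
from station import arm
print(arm.job_done())"
```

```text
the job is handed in; nothing more can be done
None
```

I handed the job in with the stopper standing let go on the cork pad and the lid pulled free of its seal, held level and still about 15 mm above its seat over the pot; the hand-in returned no verdict.

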